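# Seat the nail-tip wheel on the lamp's keyed spindle and start the lamp

### The job

Put the grey nail-tip wheel from the tray onto the spindle of the UV lamp and turn it gently, without forcing it, until its keyway drops over the key and it sits fully down on the lamp's base. Let go of it, then press the button on the lamp's hood all the way in and release it. Leave the comb, the glass file and the two jars in the tray where they are.

Things in the scene. Friction and masses are not known exactly. Their poses are not given: they have to be found in the camera images.
- wheel_grip (a point): Grey wheel standing loose in the black tray, 70 g: square barrel, disc and, on top, an upright finger bar 44 mm long (x), 14 mm wide (y), 30 mm tall, gripped across its 14 mm. This point is the bar's centre, on the wheel's axis, 49 mm above the wheel's underside. z up; x runs along the bar to the keyway side, where a small pointed beak sticks out at the foot of the bar.
- wheel_foot (a point): Centre of the wheel's underside, axes as wheel_grip. Barrel 40 x 40 mm, 28 mm tall, with a blind 14 x 14 mm bore 28 mm deep, open below, and a 6.4 mm wide keyway slot from the bore out through the +x side face over the full height. Disc above it: 76 mm diameter, 28 to 34 mm above the underside; the bar is 34 to 64 mm above the underside.
- lamp: White UV nail lamp, fixed to the sill. Base 120 mm (x) x 240 mm (y) x 22 mm high; origin at the centre of its underside, z up. On the -y side of the base stands the hood, 120 x 95 mm, its top 80 mm above the sill, its side face 95 mm from the spindle's axis. The spindle stands on the +y side.
- spindle_root (a point): Centre of the steel spindle at the flat top of the lamp's base, 22 mm above the sill; axes as lamp. Round upright shaft, 12 mm diameter, 26 mm tall, the last 6 mm tapering to 5 mm diameter. One key, 4 mm wide, stands out to 17 mm from the axis, up to 12 mm above the base. It points along +x give or take up to 0.85 rad, unknown which. The spindle is held stiffly and does not turn.
- key_level (a point): Point on the spindle's axis level with the top of the key, 12 mm above the base; axes as lamp. A wheel not lined up rides on the key with its underside at this height; lined up within about 0.07 rad it drops 12 mm onto the base.
- start (a joint): Travel of the lamp's spring push button: 0 m released, 0.006 m fully in (about 5 N). It springs back.
- start_top (a point): Centre of the top face of the round white push button (26 mm diameter) in a low housing on top of the hood; it is pressed straight down.
- comb: Red plastic comb lying in the tray, 160 x 30 x 4 mm, origin at the centre of its underside, long along its x. Bystander.
- file: Frosted glass nail file lying in the tray, 135 x 12 x 4 mm, origin at the centre of its underside, long along its x. Bystander.
- jar_a: Empty capped glass jar, 40 mm diameter, 45 mm tall, standing in the tray, origin at the centre of its underside. Bystander.
- jar_b: A second jar like jar_a. Bystander.
Mind the look-alikes: they are no part of the job. Of the things shaped like the part that bears wheel_grip, the grey one is meant.

How it is judged (in metres and radians):
On the way, in this order (a step that is already met when the one before it is completed fails the run):
1. the wheel is fully down on the lamp's base, its keyway over the key (z of wheel_foot in the frame of spindle_root below 0.003 m and horizontal distance between wheel_foot and spindle_root below 0.004 m and angle between wheel_grip's own z axis and vertical below 0.07 rad), for 0.2 s.
2. the button is pressed in while the wheel sits home and the fingers are off it (all of step 1 and value of joint start above 0.0045 m and contact force between the fingers and wheel below 0.5 N), for 0.05 s.
At the end, for the whole second after the job is handed in: The wheel sits home on the spindle (underside within 3 mm of the lamp's base, axis within 4 mm of the spindle's, upright within 0.07 rad), released and at rest, and the button has sprung back (less than 1.5 mm in) (all of step 1 and value of joint start below 0.0015 m and linear speed of wheel below 0.02 m/s); the robot touches nothing.
It fails at once if the wheel is forced: more than 60 N between wheel and lamp (contact force between wheel and lamp above 60 N).
It fails at once if the comb, the file or a jar is moved by more than 20 mm or a jar is tipped (distance of any of comb, file, jar_a, jar_b from where it was at the start of the episode above 0.02 m or angle between any of jar_a, jar_b's own z axis and vertical above 0.4 rad).
It also fails if it takes over 72 s, if anything falls off the work surface, if the arm or the gripper's body presses on something with over 40 N, if the wrist force passes 120 N, or if a joint passes its speed limit or range.

### The arm

A 6-joint arm with a two-finger parallel gripper is mounted at the origin on the work surface. World frame = base frame: x ahead of the robot, y to its left, z up, the work surface at z = 0. Lengths are in mm, angles in rad, forces in N, time in s.
With the tool pointing down it reaches from about 350 to 875 mm from the base axis. Payload 4.2 kg.
Tool frame: the origin (TCP) lies midway between the tips of the shut fingers; the grasp point (between the pads) lies 19 mm behind it (arm.grasp_offset is the distance from the TCP to the grasp point, in mm); z points along the fingers, y is the direction in which the jaws open and shut (so a half turn about z gives the same grasp; the last joint's range is limited). The gripper opens to 85 mm and grips with 20 to 120 N. Pads are 22 mm wide; open, the fingers measure 114 mm over their backs; the gripper's body (76 mm by 85 mm) begins 54 mm behind the grasp point. The pads swing forward as they close: fully open they stand 13 mm farther back than shut.
Start: joints at [1.472, 0.385, 0.008, 0, -1.194, -0.259], TCP at [218.851, 585.409, 231.312] pointing down, gripper open.
Joint ranges: [-3.14, 3.14], [-1.21, 2.06], [-1.07, 1.41], [-3.16, 2.05], [-2.99, -0.16], [-3.1, 3.1]. Speed limits (rad/s): [2.79, 2.79, 3.14, 3.14, 3.14, 3.14].

### API

Orientations are given as a unit quaternion [x, y, z, w].
In Python, from bench import arm gives the robot as it stands.
- The arm moves only by the tool move_arm, never from a script. Its argument "moves" is a list of rows, each an object with "gripper": the gripper's target within -1 to 1 (fully open at 1, half-way at 0, shut at -1); "xyz": the shift along the tool's x, y, z in cm, a list of three; "angular": the turn, a rotation vector about the tool's x, y, z in rad, a list of three. In form: [{"gripper": gripper, "xyz": [dx, dy, dz], "angular": [wx, wy, wz]}, ...]. A call has 1 to 10 rows; each row is the pose to reach, as a shift and turn from the pose commanded when the call began, along the tool's axes at that moment; what a row does not reach only later rows make up. A row lasts 1/8 s, in which the tool goes at most 62.5 mm and 10.7 degrees, less where a joint would pass 70% of its speed; a pose out of reach is approached as far as the arm can. A call with a gripper value outside its range is refused whole. The fingers move at their own pace and stop on an object; the grip force is fixed at half the most. Time passes only in rows, so rows that repeat a pose let the fingers close. It gives the time, the measured TCP pose, the force and the opening at its end, in the units of the state.
- arm.read_state(): the state, without advancing time (a new reading comes with each control period).
- arm.get_image(name): name is "scene" or "side" or "wrist"; returns (picture, depth): 384x512x3 uint8, blue, green, red; 384x512 float32, mm along the optical axis (not along the pixel's ray), 0 where there is no reading.
- arm.get_calibration(name): a dict with "camera_matrix" (3x3 intrinsics, pixels), "R" (3x3) and "t" (3): a world point X has camera coordinates R X + t. Camera axes: x right, y down, z forward; pixel columns grow to the right and rows downward; lengths in mm; the calibration is good to about 2 mm. The wrist camera is an equidistant fisheye: a pixel r from the principal point sees the ray r / f radians off the axis. A picture is of the moment at which its call begins: read the wrist's pose just before it. get_calibration takes no time and is no camera call; for the wrist camera it gives the pose at the moment of the call.
- arm.job_done(): hands the job in, once; it reports no verdict.
The state is a dict: "clock": time; "joints": joint angles; "joint_vel": joint speeds; "joint_efforts": joint torques, N m; "position": TCP position; "ee_rot": TCP orientation; "contact_force": force on the tool from outside, world axes, zero at the start; "wrist_torque": the same for the moment, N m; "gripper_width": finger opening in mm.
Only numpy, scipy, OpenCV 4.12 (cv2) and the standard library are available. Lean on these libraries where they do the work, as an engineer would, in place of code of your own. Each camera call takes 0.05 s, during which the arm holds its last target. There are 200 camera calls.

## Working session

There is one attempt and no reset: what is moved stays moved. The work goes in short steps, Python scripts to look and compute and a tool call to move; the robot and the scene stay as the last step left them, time stands still between calls to the robot, and variables do not carry over. Pictures are saved under pics/ and viewed, about 8 in all and at most 12, crops included, and the job is handed in when it is done.

Besides the shell and the picture viewer there is one more tool, called by a JSON object that holds its "method" and its "body", one argument or row to a line. move_arm: Moves the arm, as the interface text tells. Its arguments: {"type":"object","properties":{"moves":{"type":"array","items":{"type":"object","properties":{"gripper":{"type":"number"},"xyz":{"type":"array","items":{"type":"number"}},"angular":{"type":"array","items":{"type":"number"}}}}}},"required":["moves"]}

```bash
ls; mkdir -p pics
cat > h.py <<'E'
import numpy as np, cv2
from bench import arm
from scipy.spatial.transform import Rotation as Ro
def look(n,fn=None):
    c=arm.get_calibration(n); im,d=arm.get_image(n)
    if fn: cv2.imwrite('pics/'+fn,im); np.savez('pics/'+fn[:-4],im=im,d=d,K=c['camera_matrix'],R=c['R'],t=c['t'])
    return im,d,c
def ray(c,u,v,fish=False):
    K=np.array(c['camera_matrix']);R=np.array(c['R']);t=np.array(c['t']).ravel()
    x=(u-K[0,2])/K[0,0];y=(v-K[1,2])/K[1,1]
    if fish:
        r=np.hypot(x,y)+1e-9; k=np.sin(r)/r; q=np.array([x*k,y*k,np.cos(r)])
    else: q=np.array([x,y,1.])
    return -R.T@t, R.T@q
def onz(c,u,v,z,fish=False):
    o,q=ray(c,u,v,fish); return o+q*(z-o[2])/q[2]
def pt(c,d,u,v,fish=False):  # depth point
    o,q=ray(c,u,v,fish)
    K=np.array(c['camera_matrix']);R=np.array(c['R'])
    return o+q*d[v,u]/(R@q)[2]
E
python3 - <<'E'
from h import *
for n in ['scene','side','wrist']:
    im,d,c=look(n,n+'0.png'); print(n,np.round(c['camera_matrix'],1).tolist(),np.round(-np.array(c['R']).T@np.array(c['t']).ravel()))
a=[cv2.imread(f'pics/{n}0.png') for n in ['scene','side']]
s=arm.read_state();print(s)
E
```

```text
pics
scene [[450.6, 0.0, 256.3], [0.0, 450.6, 187.6], [0.0, 0.0, 1.0]] [1179.  295. 1015.]
side [[488.8, 0.0, 252.4], [0.0, 488.8, 184.4], [0.0, 0.0, 1.0]] [ -60. -782. 1012.]
wrist [[297.3, 0.0, 252.9], [0.0, 297.3, 196.7], [0.0, 0.0, 1.0]] [287. 558. 372.]
{'clock': 0.15, 'joints': array([ 1.47157873e+00,  3.85416737e-01,  6.93130362e-03, -3.12706807e-04,
       -1.19399058e+00, -2.58578416e-01]), 'joint_vel': array([-0.00086372, -0.00042886,  0.00376713,  0.00105376, -0.00093686,
        0.00044025]), 'joint_efforts': array([ 1.30845574e-04, -3.92679083e+01,  1.88582861e+01,  4.18860421e+00,
       -3.41264931e-03,  2.08813553e-07]), 'position': array([218.73732397, 585.01036999, 230.45317315]), 'ee_rot': array([ 9.84029767e-01, -1.78001942e-01, -7.80268341e-05,  8.48744181e-04]), 'contact_force': array([-0.90005419,  0.2629595 ,  0.32033493]), 'wrist_torque': array([-0.00384446,  0.00210758, -0.01019161]), 'gripper_width': 85.24655634408649}
```

View pics/scene0.png

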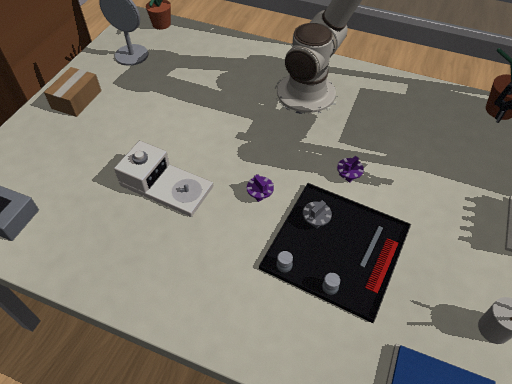

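View pics/wrist0.png

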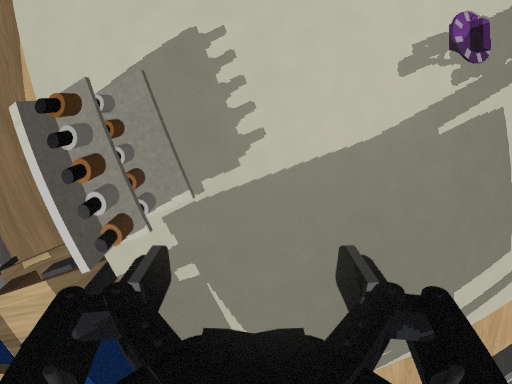

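The scene view shows the lamp at (165,180), with its button at (140,157) and spindle at (183,188). The grey wheel stands in the tray at (317,213). Two purple look-alikes are at (260,187) and (350,168), outside the tray. The grey one fits the description; I'll confirm it in an enlarged crop with rough positions.

Run:
```python
from h import *
a=np.load('pics/scene0.npz');c=dict(camera_matrix=a['K'],R=a['R'],t=a['t']);im,d=a['im'],a['d']
for n,u,v in [('button',140,155),('spindle',183,187),('base',200,200),('wheel bar',318,208),('disc',308,217),('tray',300,240),('jarA',285,254),('jarB',331,276),('purple',260,182)]:
    print(n,np.round(pt(c,d,u,v)))
s=cv2.imread('pics/side0.png')
c1=cv2.resize(im[180:245,280:360],(480,390),interpolation=cv2.INTER_CUBIC)
c2=cv2.resize(im[135:220,105:220],(480,355),interpolation=cv2.INTER_CUBIC)
o=np.zeros((600,800,3),np.uint8)
o[:240,:300]=cv2.resize(c1,(300,240)); o[:240,300:640]=cv2.resize(c2,(340,240)); o[240:600,:480]=cv2.resize(s,(480,360))
cv2.imwrite('pics/crop1.png',o)
```

```text
button [ 539. -305.  102.]
spindle [ 539. -185.   19.]
base [ 560. -122.   18.]
wheel bar [498. 191.  67.]
disc [513. 172.  36.]
tray [569. 172.   6.]
jarA [646. 156.  48.]
jarB [659. 276.  45.]
purple [470.  19.  60.]
```

View pics/crop1.png

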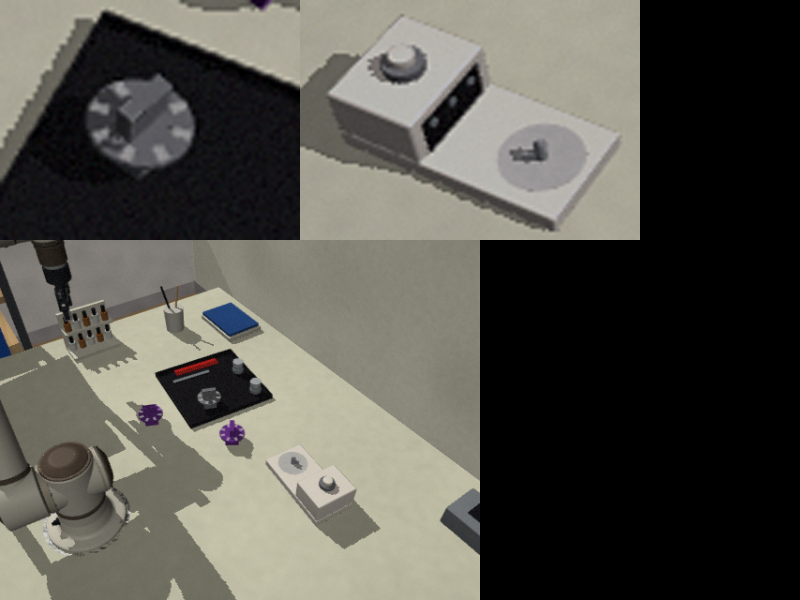

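The crop confirms a grey disc with a bar in the tray. The side view shows the key pointing roughly from the spindle towards the hood and robot side. I'll go above the wheel with the wrist camera over it.

{"method": "move_arm", "body": {
  "moves": [
    {"gripper": 1, "xyz": [6, 5, 0], "angular": [0, 0, 0]},
    {"gripper": 1, "xyz": [11, 9.2, 0], "angular": [0, 0, 0]},
    {"gripper": 1, "xyz": [16, 13.4, 0], "angular": [0, 0, 0]},
    {"gripper": 1, "xyz": [21, 17.5, 0], "angular": [0, 0, 0]},
    {"gripper": 1, "xyz": [26, 21.7, 0], "angular": [0, 0, 0]},
    {"gripper": 1, "xyz": [32.7, 27.3, 0], "angular": [0, 0, 0]},
    {"gripper": 1, "xyz": [32.7, 27.3, 0], "angular": [0, 0, 0]},
    {"gripper": 1, "xyz": [32.7, 27.3, 0], "angular": [0, 0, 0]}
  ]
}}

```text
clock: 1.15
position: [430.3, 212.4, 231.1]
ee_rot: [0.984, -0.181, -0.0, 0.0]
contact_force: [0.1, -0.1, 0.4]
gripper_width: 85.1
```

Run:
```python
from h import *
im,d,c=look('wrist','w1.png')
s=arm.read_state();print(s['position'],Ro.from_quat(s['ee_rot']).as_matrix().round(3).tolist())
```

```text
[429.91213018 213.80460052 231.14622784] [[0.935, -0.353, -0.0], [-0.353, -0.935, -0.0], [-0.0, 0.0, -1.0]]
```

View pics/w1.png

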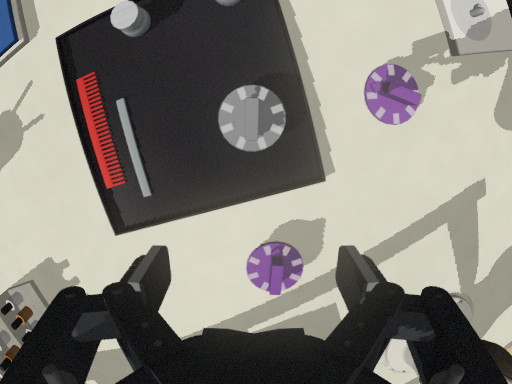

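The wrist view shows the grey wheel at (252,118) with its bar upright in the image. The purple ones are at (392,95) and (275,268), and the lamp is at the top right (475,10). I'll measure the bar by depth and enlarge the wheel to find the beak.

```bash
cat >> h.py <<'E'
def cloud(c,d,u0,u1,v0,v1,fish=True):
    K=np.array(c['camera_matrix']);R=np.array(c['R']);t=np.array(c['t']).ravel()
    u,v=np.meshgrid(np.arange(u0,u1),np.arange(v0,v1))
    x=(u-K[0,2])/K[0,0];y=(v-K[1,2])/K[1,1]
    k=np.tan(np.hypot(x,y))/(np.hypot(x,y)+1e-9) if fish else 1
    D=d[v0:v1,u0:u1]
    P=np.stack([x*k*D,y*k*D,D],-1)
    return (P-t)@R, D>0
E
python3 - <<'E'
from h import *
a=np.load('pics/w1.npz');c=dict(camera_matrix=a['K'],R=a['R'],t=a['t']);im,d=a['im'],a['d']
P,ok=cloud(c,d,200,310,70,170)
z=P[...,2]; print('z hist',np.histogram(z[ok],bins=np.arange(-5,85,5)))
m=ok&(z>59); q=P[m][:,:2].astype(np.float32)
print('bar',m.sum(),cv2.minAreaRect(q),q.mean(0),np.median(z[m]))
m2=ok&(z>32)&(z<46); q=P[m2][:,:2].astype(np.float32); print('disc',cv2.minEnclosingCircle(q),np.median(z[m2]))
print('tray',np.median(P[85:,:20][...,2]))
cv2.imwrite('pics/c2.png',cv2.resize(im[75:160,205:300],None,fx=6,fy=6,interpolation=cv2.INTER_CUBIC))
E
```

```text
z hist (array([ 183, 7062,   47,  129,   57,    0,    0,   39, 2826,   70,    0,
          0,    0,   13,  535,    0,    0]), array([-5,  0,  5, 10, 15, 20, 25, 30, 35, 40, 45, 50, 55, 60, 65, 70, 75,
       80]))
bar 548 ((490.5490417480469, 188.363037109375), (13.179946899414062, 43.55182647705078), 69.02301025390625) [490.94714 188.76923] 66.63054649730503
disc ((490.4315490722656, 189.03443908691406), 38.29288101196289) 36.910881408673106
tray 2.653676794256267
```

View pics/c2.png

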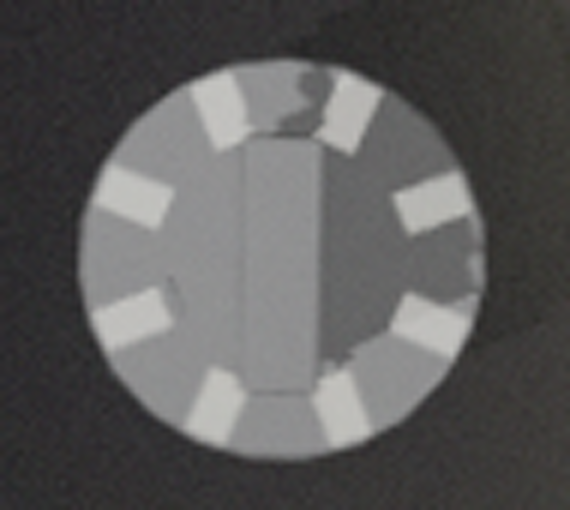

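Run:
```python
from h import *
s=arm.read_state();T=Ro.from_quat(s['ee_rot']).as_matrix()
for n in ['scene','wrist','side']:
    if n=='wrist': a=np.load('pics/w1.npz')
    else: a=np.load(f'pics/{n}0.npz')
    c=dict(camera_matrix=a['K'],R=a['R'],t=a['t']);d=a['d']
    P,ok=cloud(c,d,0,512,0,384,n=='wrist')
    q=(P-[490.6,188.6,0])@T; L=np.dstack([q[...,:2],P[...,2]])
    r=np.hypot(L[...,0],L[...,1]); 
    m=ok&(r<36)&(L[...,2]>38)&(L[...,2]<60)&(abs(L[...,0])>20)
    print(n); 
    for sg in (1,-1):
        k=m&(np.sign(L[...,0])==sg); print(sg,k.sum(),np.round(L[k],0).tolist()[:25])
    # profile along axis strip
    for x in range(-36,37,4):
        k=ok&(abs(L[...,0]-x)<2)&(abs(L[...,1])<4)&(L[...,2]>25)
        print(x,k.sum(),np.round(np.median(L[k][:,2]),1) if k.any() else '',end='; ')
    print()
o=[]
a=np.load('pics/scene0.npz')['im'];b=np.load('pics/side0.npz')['im']
ua=cv2.resize(a[190:235,290:345],(400,330),interpolation=cv2.INTER_CUBIC)
ub=cv2.resize(b[150:190,195:250],(400,330),interpolation=cv2.INTER_CUBIC)
cw=cv2.convertScaleAbs(cv2.resize(np.load('pics/w1.npz')['im'][80:105,230:275],(540,270),interpolation=cv2.INTER_NEAREST),alpha=1.3)
o=np.zeros((600,800,3),np.uint8);o[:330]=np.hstack([ua,ub]);o[330:,:540]=cw;cv2.imwrite('pics/c3.png',o)
```

```text
scene
1 62 [[22.0, 26.0, 40.0], [24.0, 24.0, 39.0], [21.0, 20.0, 40.0], [23.0, 3.0, 59.0], [21.0, 2.0, 57.0], [22.0, 19.0, 38.0], [21.0, 16.0, 39.0], [22.0, 4.0, 53.0], [22.0, 1.0, 55.0], [22.0, -2.0, 58.0], [20.0, -4.0, 59.0], [29.0, 20.0, 40.0], [25.0, 16.0, 39.0], [24.0, 14.0, 40.0], [23.0, 3.0, 50.0], [20.0, 1.0, 49.0], [21.0, -2.0, 53.0], [20.0, -5.0, 55.0], [27.0, 14.0, 39.0], [26.0, 12.0, 40.0], [21.0, 7.0, 39.0], [23.0, 2.0, 46.0], [22.0, -0.0, 48.0], [20.0, -2.0, 48.0], [21.0, -5.0, 51.0]]
-1 19 [[-26.0, 24.0, 39.0], [-20.0, 25.0, 39.0], [-24.0, 22.0, 39.0], [-27.0, 17.0, 40.0], [-21.0, 16.0, 42.0], [-20.0, -9.0, 57.0], [-32.0, -5.0, 43.0], [-32.0, -12.0, 40.0], [-25.0, -11.0, 41.0], [-28.0, -12.0, 40.0], [-29.0, -14.0, 40.0], [-24.0, -12.0, 38.0], [-26.0, -14.0, 38.0], [-30.0, -18.0, 38.0], [-21.0, -14.0, 39.0], [-25.0, -21.0, 41.0], [-27.0, -22.0, 40.0], [-23.0, -20.0, 38.0], [-25.0, -24.0, 39.0]]
-36 0 ; -32 1 37.8; -28 0 ; -24 0 ; -20 2 66.2; -16 5 67.9; -12 3 65.7; -8 3 65.1; -4 4 66.5; 0 4 67.3; 4 3 68.0; 8 4 67.5; 12 4 67.5; 16 4 69.2; 20 14 57.9; 24 8 47.9; 28 4 42.7
[... 1854 characters left out ...]
[-23.0, -4.0, 57.0], [-27.0, -21.0, 39.0], [-25.0, -16.0, 43.0], [-31.0, -15.0, 41.0], [-25.0, -12.0, 42.0], [-22.0, -12.0, 42.0], [-22.0, 4.0, 55.0], [-32.0, -10.0, 42.0], [-29.0, -7.0, 43.0], [-26.0, -10.0, 40.0], [-23.0, -8.0, 41.0], [-22.0, 6.0, 53.0], [-32.0, -9.0, 38.0], [-30.0, -5.0, 41.0], [-24.0, -6.0, 39.0], [-22.0, 7.0, 50.0], [-33.0, -2.0, 40.0], [-30.0, -3.0, 39.0], [-28.0, -1.0, 40.0], [-22.0, -0.0, 40.0], [-34.0, -0.0, 38.0], [-31.0, 3.0, 40.0], [-28.0, 3.0, 40.0]]
-36 4 35.9; -32 4 39.3; -28 2 39.7; -24 6 48.3; -20 10 55.5; -16 7 61.5; -12 6 64.1; -8 7 51.0; -4 10 64.6; 0 5 58.1; 4 6 50.2; 8 10 63.0; 12 6 61.2; 16 6 48.9; 20 6 54.4; 24 2 42.8; 28 2 42.0; 32 4 40.2; 36 3 40.9;
```

View pics/c3.png

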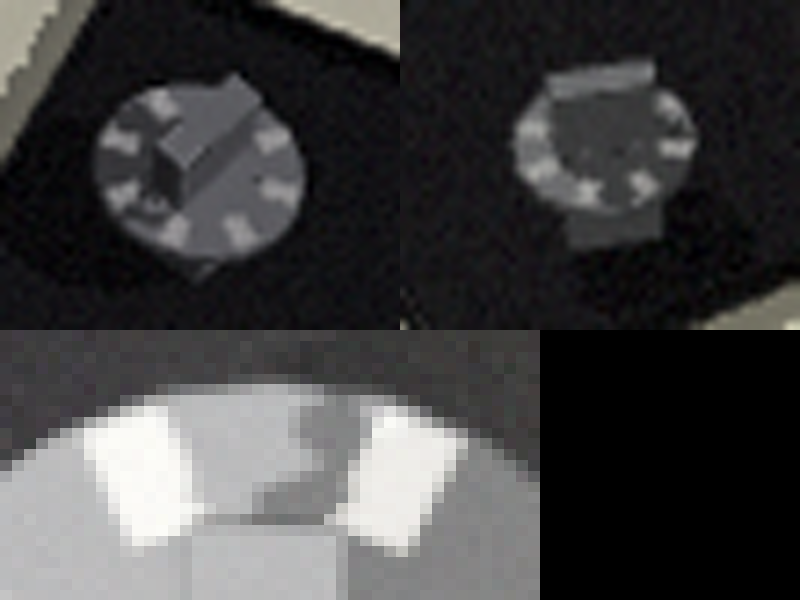

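The beak is at the tool's +x end: depth there is 5 mm above the disc, in both the picture and the profile. The wheel's centre is (490.6, 188.6) and its +x is aligned with tool x (yaw −20.7°). I'll keep the finger tips about 4 mm above the disc, so TCP z≈41.

{"method": "move_arm", "body": {
  "moves": [
    {"gripper": 1, "xyz": [5, 0.2, 3], "angular": [0, 0, 0]},
    {"gripper": 1, "xyz": [6.6, 0.2, 8], "angular": [0, 0, 0]},
    {"gripper": 1, "xyz": [6.6, 0.2, 13], "angular": [0, 0, 0]},
    {"gripper": 1, "xyz": [6.6, 0.2, 17], "angular": [0, 0, 0]},
    {"gripper": 1, "xyz": [6.6, 0.2, 19], "angular": [0, 0, 0]},
    {"gripper": 1, "xyz": [6.6, 0.2, 19], "angular": [0, 0, 0]}
  ]
}}

```text
clock: 1.95
position: [489.3, 190.6, 39.6]
ee_rot: [0.984, -0.177, -0.001, 0.002]
contact_force: [-0.0, -0.3, 0.0]
gripper_width: 85.4
```

{"method": "move_arm", "body": {
  "moves": [
    {"gripper": -1, "xyz": [0, 0, 0], "angular": [0, 0, 0]},
    {"gripper": -1, "xyz": [0, 0, 0], "angular": [0, 0, 0]},
    {"gripper": -1, "xyz": [0, 0, 0], "angular": [0, 0, 0]},
    {"gripper": -1, "xyz": [0, 0, 0], "angular": [0, 0, 0]},
    {"gripper": -1, "xyz": [0, 0, 0], "angular": [0, 0, 0]},
    {"gripper": -1, "xyz": [0, 0, 0], "angular": [0, 0, 0]},
    {"gripper": -1, "xyz": [0, 0, 0], "angular": [0, 0, 0]},
    {"gripper": -1, "xyz": [0, 0, 0], "angular": [0, 0, 0]}
  ]
}}

```text
clock: 2.95
position: [491.1, 190.5, 42.0]
ee_rot: [0.984, -0.178, 0.001, -0.0]
contact_force: [0.0, -0.3, 5.9]
gripper_width: 12.8
```

{"method": "move_arm", "body": {
  "moves": [
    {"gripper": -1, "xyz": [0, 0, -3], "angular": [0, 0, 0]},
    {"gripper": -1, "xyz": [0, 0, -8], "angular": [0, 0, 0]},
    {"gripper": -1, "xyz": [1, 5, -12], "angular": [0, 0, 0]},
    {"gripper": -1, "xyz": [2, 10, -12], "angular": [0, 0, 0]},
    {"gripper": -1, "xyz": [3, 15, -12], "angular": [0, 0, 0]},
    {"gripper": -1, "xyz": [4, 20, -12], "angular": [0, 0, 0]},
    {"gripper": -1, "xyz": [5, 25, -12], "angular": [0, 0, 0]},
    {"gripper": -1, "xyz": [6, 30, -12], "angular": [0, 0, 0]},
    {"gripper": -1, "xyz": [6.7, 33.4, -12], "angular": [0, 0, 0]},
    {"gripper": -1, "xyz": [6.7, 33.4, -12], "angular": [0, 0, 0]}
  ]
}}

```text
clock: 4.2
position: [435.2, -147.8, 160.6]
ee_rot: [0.984, -0.18, -0.001, -0.0]
contact_force: [-1.1, 0.4, -1.2]
gripper_width: 13.0
```

Run:
```python
from h import *
im,d,c=look('wrist','w2.png')
s=arm.read_state();print(s['position'],s['contact_force'],s['gripper_width'])
cv2.imwrite('pics/w2b.png',cv2.resize(im,(768,576),interpolation=cv2.INTER_CUBIC))
```

```text
[ 435.58808595 -146.92246854  160.68552937] [ 0.11783245 -0.20622481 -0.61858703] 13.211894654334115
```

View pics/w2b.png

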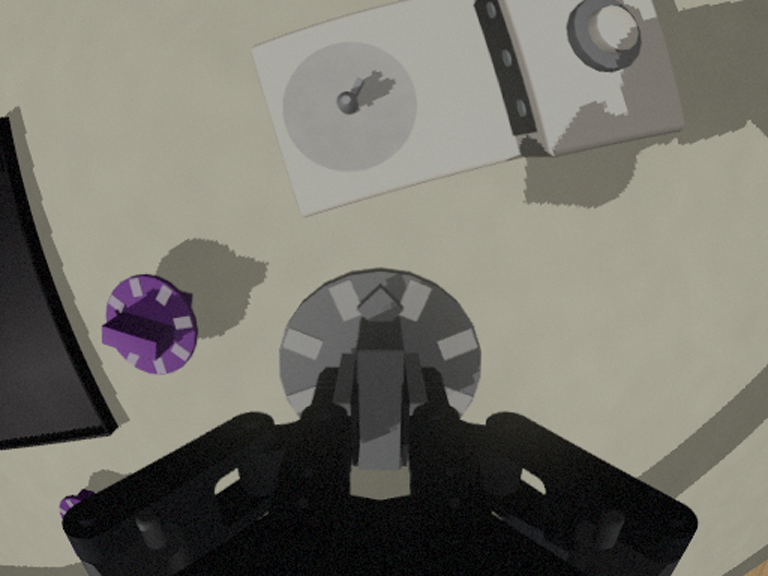

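The wheel is held, with its beak towards the camera at (380,300), which confirms +x. The spindle is at about (347,102), and the key and its shadow run to the upper right. The hood and button are at (605,33). Next I'll measure them by depth.

```bash
cat > m.py <<'E'
from h import *
import sys
def meas(f,box):
    a=np.load(f);c=dict(camera_matrix=a['K'],R=a['R'],t=a['t']);im,d=a['im'],a['d']
    P,ok=cloud(c,d,*box); z=P[...,2]
    base=np.median(z[ok&(z>10)&(z<28)]); print('base z',base)
    m=ok&(z>base+17)&(z<base+40)
    # keep small region = spindle top
    Q=P[m]; print('spindle top',len(Q),np.median(Q,0),Q[:,2].max()-base)
    top=Q[Q[:,2]>base+21]; sp=top[:,:2].mean(0) if len(top) else Q[:,:2].mean(0); print('axis',sp)
    k=ok&(z>base+5)&(z<base+14); q=P[k]; r=q[:,:2]-sp; n=np.hypot(*r.T); g=(n>9)&(n<18.5)
    print('key pts',g.sum(),np.round(np.c_[r[g],q[g][:,2]-base],1).tolist()[:40])
    if g.any(): mm=r[g].mean(0); print('key angle',np.arctan2(mm[1],mm[0]))
    return c,d,im,sp
E
python3 - <<'E'
from m import *
c,d,im,sp=meas('pics/w2.npz',(185,285,25,118))
P,ok=cloud(c,d,0,512,0,384);z=P[...,2]
m=ok&(z>12)&(z<26)&(np.hypot(P[...,0]-sp[0],P[...,1]-sp[1])<130); 
q=P[m][:,:2].astype(np.float32); print('base rect',cv2.minAreaRect(q))
m=ok&(z>70)&(z<86)&(P[...,1]<-230);q=P[m][:,:2].astype(np.float32);print('hood rect',cv2.minAreaRect(q),np.median(z[m]))
m=ok&(z>88)&(z<120)&(P[...,1]<-240);print('button',m.sum(),P[m].mean(0),P[m].max(0),P[m].min(0))
E
```

```text
base z 20.81038336477885
spindle top 147 [ 544.59316713 -171.06673859   43.9434913 ] 26.94043487850749
axis [ 545.01745621 -170.98908752]
key pts 42 [[13.0, -11.7, 12.0], [12.7, -10.6, 10.7], [11.9, -11.4, 12.9], [11.5, -12.2, 13.2], [11.4, -10.2, 12.9], [11.2, -11.1, 12.1], [10.9, -11.9, 11.9], [10.6, -12.7, 11.5], [10.9, -9.1, 12.2], [11.0, -10.0, 10.3], [10.4, -10.8, 11.5], [10.1, -11.6, 11.7], [9.8, -12.4, 11.2], [10.2, -8.8, 11.4], [9.9, -9.6, 11.5], [9.5, -10.4, 11.9], [9.0, -11.2, 12.4], [9.3, -12.1, 9.0], [9.6, -7.6, 12.0], [9.3, -8.4, 11.8], [8.9, -9.3, 12.0], [8.5, -10.1, 12.4], [8.3, -10.9, 11.7], [8.9, -11.9, 6.5], [8.8, -7.3, 11.6], [8.5, -8.1, 10.9], [8.2, -8.9, 10.9], [7.8, -9.8, 11.3], [7.8, -10.6, 9.6], [8.2, -6.1, 11.6], [7.3, -7.8, 12.7], [7.0, -8.6, 12.9], [6.8, -9.4, 11.9], [8.0, -5.0, 9.9], [7.5, -5.8, 10.7], [6.8, -6.6, 13.0], [6.6, -7.4, 11.9], [6.2, -8.3, 12.6], [5.9, -9.1, 12.0], [5.8, -7.1, 11.6]]
key angle -0.8150410286258482
base rect ((543.6281127929688, -194.9580078125), (148.56182861328125, 120.80577087402344), 85.44219970703125)
hood rect ((519.15380859375, -311.33966064453125), (95.27940368652344, 90.36412811279297), 85.34391784667969) 78.6038598119944
button 1693 [ 532.95458594 -308.45507923   94.85903422] [ 553.53407094 -291.78306364  102.81886889] [ 513.03254526 -333.28865843   88.00440886]
```

Run:
```python
from m import *
a=np.load('pics/w2.npz');c=dict(camera_matrix=a['K'],R=a['R'],t=a['t']);im,d=a['im'],a['d']
P,ok=cloud(c,d,170,335,170,300);z=P[...,2]
s=arm.read_state();p=np.mean([[435.2,-147.8,160.6],[435.59,-146.92,160.69],s['position']],0);T=Ro.from_quat(s['ee_rot']).as_matrix();print(s['position'],T[:,0])
g=cv2.cvtColor(im,cv2.COLOR_BGR2GRAY)[170:300,170:335]
m=ok&(z>148)&(z<162)
print(np.histogram(z[ok&(z>100)],bins=np.arange(100,230,5)))
q=((P-p)@T)[m][:,:2].astype(np.float32);print('disc in tool frame',cv2.minEnclosingCircle(q),q.min(0),q.max(0),np.median(z[m]))
m=ok&(z>178)&(z<192);q=((P-p)@T)[m];print('bar top',q.min(0),q.max(0),np.median(z[m]))
tgt=np.array([545.0,-171.0]);dl=np.array([*(tgt-p[:2]),0]);print('to spindle in tool',T.T@dl)
```

```text
[ 435.58808595 -146.92246854  160.68552937] [ 0.93567858 -0.35285066 -0.00141914]
(array([   0,    0,    0,    0,    0,    0,    0,    0,    0,    6, 2118,
       4614,  535,  255,  354,  376, 1165, 1510,  265,  475,  613,  903,
        941,  377,  110]), array([100, 105, 110, 115, 120, 125, 130, 135, 140, 145, 150, 155, 160,
       165, 170, 175, 180, 185, 190, 195, 200, 205, 210, 215, 220, 225]))
disc in tool frame ((0.24780458211898804, 2.015559434890747), 38.091026306152344) [-20.55007 -35.67535] [38.260387 39.49387 ] 155.45262002404016
bar top [-13.88790305 -18.03535536 -31.33173167] [ 22.68501635  22.18284621 -17.36058854] 185.11591902410333
to spindle in tool [110.88767898 -16.39557572  -0.15965688]
```

Camera bias is about 2 mm along tool y: the held disc reads y=+2.0 although it is centred by the jaws. Corrected, the spindle is (11.06, −1.84) cm away, and the key is at −0.815 rad against the wheel's −0.361, so the turn is +0.454 about tool z.

{"method": "move_arm", "body": {
  "moves": [
    {"gripper": -1, "xyz": [3, -0.5, 0], "angular": [0, 0, 0.12]},
    {"gripper": -1, "xyz": [6, -1, 0], "angular": [0, 0, 0.24]},
    {"gripper": -1, "xyz": [9, -1.5, 1.5], "angular": [0, 0, 0.36]},
    {"gripper": -1, "xyz": [11.06, -1.84, 3], "angular": [0, 0, 0.454]},
    {"gripper": -1, "xyz": [11.06, -1.84, 5], "angular": [0, 0, 0.454]},
    {"gripper": -1, "xyz": [11.06, -1.84, 6], "angular": [0, 0, 0.454]},
    {"gripper": -1, "xyz": [11.06, -1.84, 6], "angular": [0, 0, 0.454]},
    {"gripper": -1, "xyz": [11.06, -1.84, 6], "angular": [0, 0, 0.454]}
  ]
}}

```text
clock: 5.25
position: [546.9, -167.4, 102.2]
ee_rot: [0.919, -0.395, 0.001, -0.0]
contact_force: [-0.8, -0.2, -0.1]
gripper_width: 12.8
```

Run:
```python
from h import *
for n in ['scene','side']: look(n,n+'1.png')
s=arm.read_state();print(s['position'],Ro.from_quat(s['ee_rot']).as_matrix()[:,0],s['contact_force'])
a=np.load('pics/scene1.npz')['im'];b=np.load('pics/side1.npz')['im']
print(arm.get_calibration('side')['t'])
def px(n,X):
    c=arm.get_calibration(n);q=c['R']@np.array(X)+np.ravel(c['t']);q=c['camera_matrix']@q;return q[:2]/q[2]
o=[]
for n,im in (('scene',a),('side',b)):
    u,v=px(n,[546,-169,60]).astype(int);print(n,u,v)
    o.append(cv2.resize(im[v-35:v+35,u-35:u+35],(400,400),interpolation=cv2.INTER_CUBIC))
cv2.imwrite('pics/c4.png',np.hstack(o))
```

```text
[ 546.95051604 -167.53794383  102.33938531] [ 0.68842456 -0.72530654  0.00143076] [ 0.83600305  0.42420525 -1.18208333]
[-387.95816757  272.24980359 1189.62574054]
scene 185 181
side 313 227
```

View pics/c4.png

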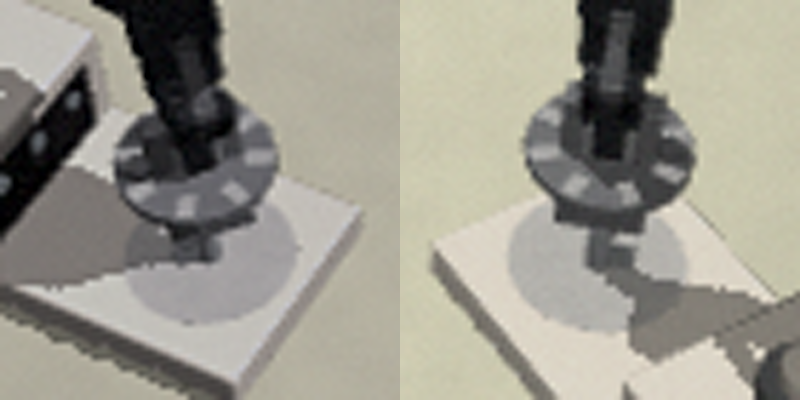

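{"method": "move_arm", "body": {
  "moves": [
    {"gripper": -1, "xyz": [0, 0, 0.8], "angular": [0, 0, 0]},
    {"gripper": -1, "xyz": [0, 0, 0.8], "angular": [0, 0, 0]}
  ]
}}

```text
clock: 5.6
position: [545.8, -167.6, 92.7]
ee_rot: [0.919, -0.395, -0.001, 0.0]
contact_force: [-1.3, 0.2, -0.8]
gripper_width: 12.7
```

Run:
```python
from h import *
A=[];F=[]
for i in range(8):
    arm.get_image('side'); s=arm.read_state();A.append(s['position']);F.append(s['contact_force'])
print(np.round(A,1).tolist(),np.mean(A,0),np.std(A,0),np.mean(F,0),np.std(F,0))
R=Ro.from_quat(s['ee_rot']).as_matrix();print(np.arctan2(R[1,0],R[0,0]))
```

```text
[[546.1, -167.7, 93.0], [546.4, -167.7, 93.2], [546.5, -167.7, 93.3], [546.6, -167.7, 93.4], [546.6, -167.7, 93.4], [546.6, -167.7, 93.4], [546.6, -167.7, 93.4], [546.5, -167.6, 93.4]] [ 546.47809521 -167.67285079   93.30457741] [0.15257787 0.02000235 0.15483278] [ 0.11782252 -0.0989073  -0.69237107] [0.50659804 0.48114659 0.51330297]
-0.8118146228054238
```

{"method": "move_arm", "body": {
  "moves": [
    {"gripper": -1, "xyz": [0, 0.1, 0], "angular": [0, 0, 0]},
    {"gripper": -1, "xyz": [0, 0.1, 0.4], "angular": [0, 0, 0]},
    {"gripper": -1, "xyz": [0, 0.1, 0.8], "angular": [0, 0, 0]},
    {"gripper": -1, "xyz": [0, 0.1, 1.1], "angular": [0, 0, 0]},
    {"gripper": -1, "xyz": [0, 0.1, 1.1], "angular": [0, 0, 0]}
  ]
}}

```text
clock: 6.62
position: [545.5, -168.3, 81.9]
ee_rot: [0.919, -0.395, -0.0, 0.0]
contact_force: [0.4, -0.1, -1.4]
gripper_width: 13.2
```

{"method": "move_arm", "body": {
  "moves": [
    {"gripper": -1, "xyz": [0, 0, 0.2], "angular": [0, 0, 0]},
    {"gripper": -1, "xyz": [0, 0, 0.4], "angular": [0, 0, 0]},
    {"gripper": -1, "xyz": [0, 0, 0.4], "angular": [0, 0, 0]},
    {"gripper": -1, "xyz": [0, 0, 0.4], "angular": [0, 0, 0]}
  ]
}}

```text
clock: 7.12
position: [545.8, -168.3, 78.4]
ee_rot: [0.919, -0.395, 0.0, 0.0]
contact_force: [-0.6, -1.1, -0.2]
gripper_width: 13.3
```

The underside is at about 40 mm, past the taper, with no force, so the bore is over the spindle. I'll continue slowly.

{"method": "move_arm", "body": {
  "moves": [
    {"gripper": -1, "xyz": [0, 0, 0.2], "angular": [0, 0, 0]},
    {"gripper": -1, "xyz": [0, 0, 0.4], "angular": [0, 0, 0]},
    {"gripper": -1, "xyz": [0, 0, 0.6], "angular": [0, 0, 0]},
    {"gripper": -1, "xyz": [0, 0, 0.7], "angular": [0, 0, 0]},
    {"gripper": -1, "xyz": [0, 0, 0.7], "angular": [0, 0, 0]},
    {"gripper": -1, "xyz": [0, 0, 0.7], "angular": [0, 0, 0]}
  ]
}}

```text
clock: 7.88
position: [545.8, -168.3, 71.4]
ee_rot: [0.919, -0.395, 0.0, -0.0]
contact_force: [0.4, 1.1, -1.3]
gripper_width: 12.7
```

{"method": "move_arm", "body": {
  "moves": [
    {"gripper": -1, "xyz": [0, 0, 0.1], "angular": [0, 0, 0]},
    {"gripper": -1, "xyz": [0, 0, 0.2], "angular": [0, 0, 0]},
    {"gripper": -1, "xyz": [0, 0, 0.3], "angular": [0, 0, 0]},
    {"gripper": -1, "xyz": [0, 0, 0.3], "angular": [0, 0, 0]}
  ]
}}

```text
clock: 8.38
position: [545.7, -168.3, 68.2]
ee_rot: [0.919, -0.395, -0.0, 0.0]
contact_force: [0.3, -0.3, -0.2]
gripper_width: 12.8
```

{"method": "move_arm", "body": {
  "moves": [
    {"gripper": -1, "xyz": [0, 0, 0.15], "angular": [0, 0, 0]},
    {"gripper": -1, "xyz": [0, 0, 0.3], "angular": [0, 0, 0]},
    {"gripper": -1, "xyz": [0, 0, 0.45], "angular": [0, 0, 0]},
    {"gripper": -1, "xyz": [0, 0, 0.6], "angular": [0, 0, 0]},
    {"gripper": -1, "xyz": [0, 0, 0.6], "angular": [0, 0, 0]}
  ]
}}

```text
clock: 9.0
position: [545.7, -168.3, 62.2]
ee_rot: [0.919, -0.395, -0.0, 0.0]
contact_force: [0.5, 0.6, -1.3]
gripper_width: 13.0
```

{"method": "move_arm", "body": {
  "moves": [
    {"gripper": -1, "xyz": [0, 0, 0.05], "angular": [0, 0, 0]},
    {"gripper": -1, "xyz": [0, 0, 0.1], "angular": [0, 0, 0]},
    {"gripper": -1, "xyz": [0, 0, 0.15], "angular": [0, 0, 0]},
    {"gripper": -1, "xyz": [0, 0, 0.15], "angular": [0, 0, 0]}
  ]
}}

```text
clock: 9.5
position: [545.7, -168.3, 60.8]
ee_rot: [0.919, -0.395, -0.0, 0.0]
contact_force: [-0.1, 0.2, -1.0]
gripper_width: 13.0
```

{"method": "move_arm", "body": {
  "moves": [
    {"gripper": -1, "xyz": [0, 0, 0.05], "angular": [0, 0, 0]},
    {"gripper": -1, "xyz": [0, 0, 0.1], "angular": [0, 0, 0]},
    {"gripper": -1, "xyz": [0, 0, 0.1], "angular": [0, 0, 0]}
  ]
}}

```text
clock: 9.88
position: [545.8, -168.3, 60.1]
ee_rot: [0.919, -0.395, 0.0, 0.0]
contact_force: [-1.3, 0.2, 1.5]
gripper_width: 12.7
```

{"method": "move_arm", "body": {
  "moves": [
    {"gripper": -1, "xyz": [0, 0, 0.05], "angular": [0, 0, 0]},
    {"gripper": -1, "xyz": [0, 0, 0.05], "angular": [0, 0, 0]}
  ]
}}

```text
clock: 10.12
position: [545.8, -168.3, 60.1]
ee_rot: [0.919, -0.395, 0.0, 0.0]
contact_force: [-2.6, 0.2, 4.8]
gripper_width: 13.1
```

It's seated: z stopped at 60.1 with force rising and no tilt. I'll release, lift and check.

{"method": "move_arm", "body": {
  "moves": [
    {"gripper": 0.2, "xyz": [0, 0, 0], "angular": [0, 0, 0]},
    {"gripper": 0.2, "xyz": [0, 0, 0], "angular": [0, 0, 0]},
    {"gripper": 0.2, "xyz": [0, 0, 0], "angular": [0, 0, 0]},
    {"gripper": 0.2, "xyz": [0, 0, -1], "angular": [0, 0, 0]},
    {"gripper": 0.2, "xyz": [0, 0, -4], "angular": [0, 0, 0]},
    {"gripper": 0.2, "xyz": [0, 0, -9], "angular": [0, 0, 0]},
    {"gripper": 0.2, "xyz": [0, 0, -13], "angular": [0, 0, 0]},
    {"gripper": 0.2, "xyz": [0, 0, -13], "angular": [0, 0, 0]},
    {"gripper": 0.2, "xyz": [0, 0, -13], "angular": [0, 0, 0]}
  ]
}}

```text
clock: 11.25
position: [545.3, -168.2, 189.4]
ee_rot: [0.919, -0.395, -0.0, -0.0]
contact_force: [0.3, 0.2, -0.9]
gripper_width: 51.2
```

Run:
```python
from h import *
arm.get_image('side');arm.get_image('side')
im,d,c=look('wrist','w3.png')
s=arm.read_state();T=Ro.from_quat(s['ee_rot']).as_matrix();p=s['position'];print(p,s['contact_force'],s['gripper_width'])
P,ok=cloud(c,d,0,512,0,384);z=P[...,2]
near=np.hypot(P[...,0]-546,P[...,1]+168)<45
for lo,hi,n in ((50,60,'disc'),(80,92,'bar')):
    m=ok&near&(z>lo)&(z<hi);q=P[m][:,:2].astype(np.float32);print(n,m.sum(),np.median(z[m]),cv2.minEnclosingCircle(q),cv2.minAreaRect(q))
b=ok&(P[...,1]<-240)&(P[...,1]>-370)&(abs(P[...,0]-535)<60)
print(np.histogram(z[b],bins=np.arange(70,112,2)))
m=b&(z>98)&(z<108);q=P[m][:,:2].astype(np.float32);C=cv2.minEnclosingCircle(q);print('button',m.sum(),np.median(z[m]),C,q.mean(0))
dl=np.array([C[0][0]-p[0],C[0][1]-p[1],0]);print('to button tool',T.T@dl)
vu=np.argwhere(m).mean(0);print('px',vu)
cv2.imwrite('pics/w3b.png',cv2.resize(im,(768,576)))
```

```text
[ 545.03992345 -168.25608692  188.10469916] [ 0.30741634 -0.45369969  0.15870258] 51.18409255910525
disc 3651 54.7904469477282 ((545.5462646484375, -169.82717895507812), 37.857994079589844) ((545.4708862304688, -169.82118225097656), (74.2523193359375, 74.65333557128906), 51.29335403442383)
bar 791 84.57772883523495 ((546.180908203125, -169.54873657226562), 22.67876625061035) ((546.0735473632812, -169.626953125), (13.270853042602539, 43.8477668762207), 43.49201583862305)
(array([  47,   54,  162, 2066, 7949,  354,   35,   32,   39,  212,  684,
         41,   21,   42,  184,  443,   20,    0,    0,    0]), array([ 70,  72,  74,  76,  78,  80,  82,  84,  86,  88,  90,  92,  94,
        96,  98, 100, 102, 104, 106, 108, 110]))
button 647 100.50598010148448 ((534.5587768554688, -312.4691467285156), 12.822540283203125) [ 534.8515  -312.26602]
to button tool [ 9.74297637e+01  1.06839610e+02 -4.39630630e-03]
px [ 86.64142195 383.30139104]
```

View pics/w3b.png

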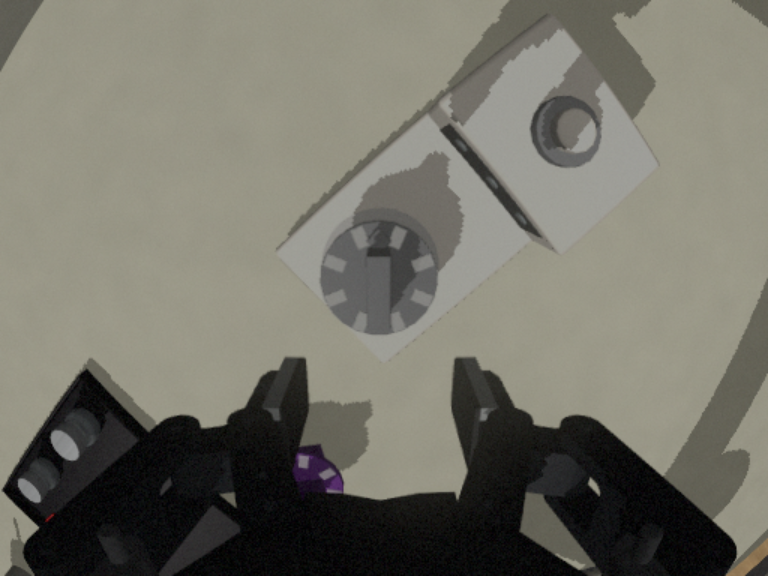

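The wheel is home: the disc top reads 54.8 mm, which is the measured base of 20.8 plus 34, and it's centred and upright. The button at about (573,128) in the view has its top centre 97.2 and 105 mm away in tool axes, at z≈101.7. I'll shut the fingers and go above it.

{"method": "move_arm", "body": {
  "moves": [
    {"gripper": -1, "xyz": [2.5, 2.7, 0], "angular": [0, 0, 0]},
    {"gripper": -1, "xyz": [5, 5.4, 0], "angular": [0, 0, 0]},
    {"gripper": -1, "xyz": [7.5, 8, 0], "angular": [0, 0, 0]},
    {"gripper": -1, "xyz": [9.7, 10.5, 0], "angular": [0, 0, 0]},
    {"gripper": -1, "xyz": [9.7, 10.5, 2.5], "angular": [0, 0, 0]},
    {"gripper": -1, "xyz": [9.7, 10.5, 5], "angular": [0, 0, 0]},
    {"gripper": -1, "xyz": [9.7, 10.5, 7.5], "angular": [0, 0, 0]},
    {"gripper": -1, "xyz": [9.7, 10.5, 7.5], "angular": [0, 0, 0]},
    {"gripper": -1, "xyz": [9.7, 10.5, 7.5], "angular": [0, 0, 0]}
  ]
}}

```text
clock: 12.52
position: [536.8, -311.2, 114.7]
ee_rot: [0.919, -0.395, 0.0, 0.0]
contact_force: [0.6, -0.1, 0.9]
gripper_width: 0.1
```

Run:
```python
from h import *
for i in range(3): look('scene','scene2.png')
s=arm.read_state();print(s['position'],s['contact_force'],s['gripper_width'])
im=np.load('pics/scene2.npz')['im'];cv2.imwrite('pics/c5.png',cv2.resize(im[105:225,100:230],(650,600),interpolation=cv2.INTER_CUBIC))
```

```text
[ 537.04953301 -311.14236686  115.54657753] [0.55707261 0.36445847 0.32806381] -0.14501709879943853
```

View pics/c5.png

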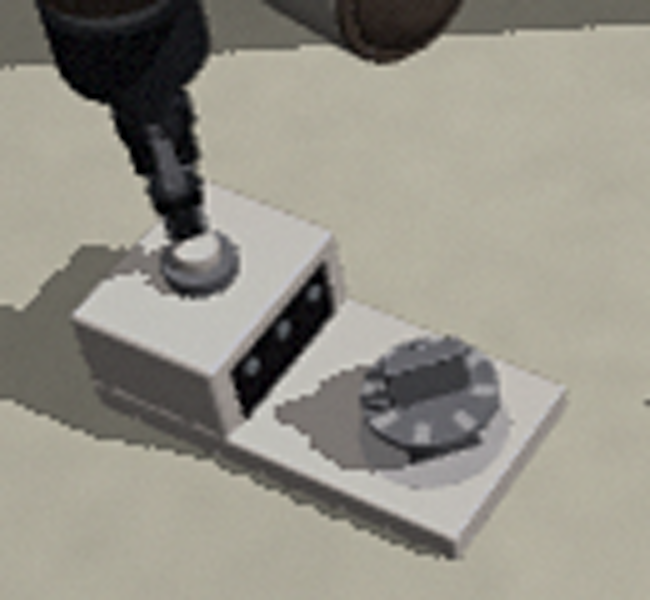

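The shut fingers stand over the button and the wheel sits on the base. I'll press stepwise.

{"method": "move_arm", "body": {
  "moves": [
    {"gripper": -1, "xyz": [-0.05, 0.05, 0.6], "angular": [0, 0, 0]},
    {"gripper": -1, "xyz": [-0.05, 0.05, 1.2], "angular": [0, 0, 0]},
    {"gripper": -1, "xyz": [-0.05, 0.05, 1.6], "angular": [0, 0, 0]},
    {"gripper": -1, "xyz": [-0.05, 0.05, 1.6], "angular": [0, 0, 0]}
  ]
}}

```text
clock: 13.18
position: [535.6, -310.9, 98.4]
ee_rot: [0.919, -0.395, -0.0, 0.0]
contact_force: [-0.4, 1.5, 4.3]
gripper_width: 0.1
```

{"method": "move_arm", "body": {
  "moves": [
    {"gripper": -1, "xyz": [0, 0, 0.15], "angular": [0, 0, 0]},
    {"gripper": -1, "xyz": [0, 0, 0.3], "angular": [0, 0, 0]},
    {"gripper": -1, "xyz": [0, 0, 0.3], "angular": [0, 0, 0]}
  ]
}}

```text
clock: 13.55
position: [535.6, -310.9, 96.1]
ee_rot: [0.919, -0.395, 0.0, 0.0]
contact_force: [-0.9, 2.0, 6.2]
gripper_width: -0.1
```

{"method": "move_arm", "body": {
  "moves": [
    {"gripper": -1, "xyz": [0, 0, 0.1], "angular": [0, 0, 0]},
    {"gripper": -1, "xyz": [0, 0, 0.2], "angular": [0, 0, 0]},
    {"gripper": -1, "xyz": [0, 0, 0.2], "angular": [0, 0, 0]}
  ]
}}

```text
clock: 13.92
position: [535.6, -310.9, 95.9]
ee_rot: [0.919, -0.394, 0.0, 0.0]
contact_force: [-4.9, 3.6, 13.9]
gripper_width: 0.2
```

That's a hard stop at 95.9, with force jumping to 14 N after about 6 mm, so the button is fully in. I'll back off and check.

{"method": "move_arm", "body": {
  "moves": [
    {"gripper": -1, "xyz": [0, 0, 0], "angular": [0, 0, 0]},
    {"gripper": -1, "xyz": [0, 0, -2], "angular": [0, 0, 0]},
    {"gripper": -1, "xyz": [0, 0, -6], "angular": [0, 0, 0]},
    {"gripper": -1, "xyz": [-6, -4, -10], "angular": [0, 0, 0]},
    {"gripper": -1, "xyz": [-11, -4, -10], "angular": [0, 0, 0]},
    {"gripper": -1, "xyz": [-11, -4, -10], "angular": [0, 0, 0]},
    {"gripper": -1, "xyz": [-11, -4, -10], "angular": [0, 0, 0]}
  ]
}}

```text
clock: 14.8
position: [489.2, -203.4, 193.4]
ee_rot: [0.919, -0.394, 0.0, -0.0]
contact_force: [0.0, 0.8, 0.6]
gripper_width: -0.2
```

Run:
```python
from h import *
for i in range(4): arm.get_image('side')
im,d,c=look('wrist','w4.png')
s=arm.read_state();print(s['clock'],s['position'],s['contact_force'],abs(s['joint_vel']).max())
P,ok=cloud(c,d,0,512,0,384);z=P[...,2]
near=np.hypot(P[...,0]-546,P[...,1]+168)<45
for lo,hi,n in ((50,60,'disc'),(80,92,'bar')):
    m=ok&near&(z>lo)&(z<hi);q=P[m][:,:2].astype(np.float32);print(n,m.sum(),np.median(z[m]),cv2.minEnclosingCircle(q)) if m.any() else print(n,'none')
b=ok&(np.hypot(P[...,0]-535,P[...,1]+311)<10);print('button z',np.median(z[b]))
# bystanders: scene before/after
a=np.load('pics/scene0.npz')['im'];e,_,_=look('scene','scene3.png')
D=np.abs(a.astype(int)-e).max(2);print('tray change px jars/file/comb',(D[215:320,355:412]>60).sum(),(D[245:300,270:345]>60).sum())
```

```text
15.05 [ 489.30009473 -204.32588761  192.57756958] [ 0.26731333 -0.10088129  0.31176278] 0.0038870647085382324
disc 3295 54.859064504068805 ((545.4014282226562, -170.0023651123047), 38.094966888427734)
bar 787 84.56474248674336 ((545.6115112304688, -169.7987060546875), 22.786664962768555)
button z 100.68837971372669
tray change px jars/file/comb 0 0
```

The wheel is home, the button reads its original height, the bystanders haven't moved and the arm is still, so I'm handing in.

```bash
python3 -c "
from bench import arm
arm.job_done()"
```

```text
the job is handed in; nothing more can be done
```

I put the grey wheel on the lamp's spindle, with its keyway over the key and its underside down on the base. I then let go of it, pressed the button until it stopped, and released it. I handed the job in at about 15 s; no verdict is reported.

- **Fitting the wheel:** I turned it to the key's measured angle (−0.815 rad) while still above the spindle. It went down past key level with no noticeable resistance, so no turning on the key was needed. Contact on the base was about 5 N.
- **Wheel at the end:** the disc top reads 54.8 mm, which is the measured base height plus the disc's 34 mm. Its axis is unchanged since release.
- **Button:** it reached a hard stop about 6 mm in, at 14 N. Afterwards its top read 100.7 mm, against 100.5 mm before the press, so it sprang back.
- **Bystanders:** the before and after scene pictures show no change at the comb, the glass file or the jars.
- **Disagreements:** the wrist camera read about 2 mm off sideways and about 1.2 mm low. I corrected for both using the held wheel and the known base height.

No check failed.

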